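Find the sandal bell by shaking the sealed boxes

TASK

A customer wants the loose bell for a child's clogs, and it is in one of the three sealed wooden boxes: pick up and shake (or rock) each box in turn, from the robot's left to its right, putting each back upright where it stood, to find the one that rattles. Then pick up the rattling box and finish while still holding it out to the customer, still and level, in mid-air above the middle of the tray, about 15 cm up; do not disturb the other things on the table.

Things in the scene. Friction and masses are not known exactly. Their poses are not given: they have to be found in the camera images.
- box_left_center (a point): the left one (as the robot sees it) of three look-alike sealed pale wood boxes with two paper bands, flat on the table, 170 mm long (x), 54 wide (y; grip across it), 50 high (z up); this point is its centre, 25 mm above its underside. Each weighs 280 to 380 g with its contents, whatever they are: weight does not tell.
- box_middle_center (a point): the middle one (as the robot sees it) of three look-alike sealed pale wood boxes with two paper bands, flat on the table, 170 mm long (x), 54 wide (y; grip across it), 50 high (z up); this point is its centre, 25 mm above its underside. One box holds only the bell, a loose brass ball, 34 mm, 160 g, that rolls freely along the box (124 mm of travel).
- box_right_center (a point): the right one (as the robot sees it) of three look-alike sealed pale wood boxes with two paper bands, flat on the table, 170 mm long (x), 54 wide (y; grip across it), 50 high (z up); this point is its centre, 25 mm above its underside. The bell knocks on the end walls when its box is tipped or moved lengthwise; the other boxes are packed tight: nothing moves.
- tray_center (a point): low dark-wood tray fixed to the table on its far side, 90 mm (x) by 150 mm (y), rim 14 mm high, grey lining; this point is its middle, 7 mm above the table; its z is up
- spool: small wooden spool, 30 mm across and 42 mm high, upright between the left and the middle box; origin at its underside; bystander, leave alone
- gluepot: small amber glass pot with a steel cap, 32 mm across and 50 mm high, upright between the middle and the right box; origin at its underside; bystander, leave alone
- clog_a: wooden clog, 180 x 85 x 50 mm, farther left than the left box; origin at its underside; bystander, leave alone
- clog_b: wooden clog, 180 x 85 x 50 mm, farther right than the right box; origin at its underside; bystander, leave alone
There are look-alikes about, which are no part of the job. Leave any purple look-alike of the part that bears box_middle_center alone. What is shaped like the part that bears box_left_center but pink is not meant.

How it is judged:
By the outcome, as a careful person would: the job done as asked, in the order asked, and still so for the second after the job is handed in, while the arm keeps its last pose, push and grip.
It also fails if it takes over 72 s, if anything falls off the work surface, if the arm or the gripper's body presses on something with over 40 N, if the wrist force passes 120 N, or if a joint passes its speed limit or range.

ROBOT

A 6-joint arm with a two-finger parallel gripper is mounted at the origin on the work surface. World frame = base frame: x ahead of the robot, y to its left, z up, the work surface at z = 0. Lengths are in m, angles in degrees, forces in N, time in s.
With the tool pointing down it reaches from about 0.25 to 0.725 m from the base axis. Payload 9.7 kg.
Tool frame: the origin (TCP) lies midway between the tips of the shut fingers; the grasp point (between the pads) lies 19 mm behind it (bot.grasp_offset is the distance from the TCP to the grasp point, in m); z points along the fingers, x is the direction in which the jaws open and shut, and the axes are right-handed (so a half turn about z gives the same grasp; the last joint's range is limited). The gripper opens to 85 mm and grips with 20 to 120 N. Pads are 22 mm wide; open, the fingers measure 114 mm over their backs; the gripper's body (76 mm by 85 mm) begins 54 mm behind the grasp point. The pads swing forward as they close: fully open they stand 13 mm farther back than shut.
Start: joints at [72.708, 4.979, 10.078, 95.1, 0, 90], TCP at [0.163, 0.525, 0.231] pointing down, gripper open.
Joint ranges: [-179.16, 179.16], [-48.56, 103.87], [-65.8, 70.77], [-126.05, 130.52], [-82.76, 87.17], [-180, 180]. Speed limits (degrees/s): [127.2, 127.2, 147.25, 180, 180, 180].

INTERFACE

Orientations are given as [roll, pitch, yaw] about the fixed x, y, z axes, in that order (R = Rz(yaw) Ry(pitch) Rx(roll)).
In Python, from workcell import bot gives the robot as it stands.
- The arm moves only by the tool send_rows, never from a script. Its argument "targets" is a list of rows, each a list of 5 numbers: the closure, from 0 (fully open) to 1 (shut), then the shift along the world's x, y, z in mm, then the turn about the world's z in degrees. A call has 1 to 10 rows; each row is the pose to reach, as a shift and turn from the pose commanded when the call began; what a row does not reach only later rows make up. A row lasts 1/8 s, in which the tool goes at most 62.5 mm and 10.7 degrees, less where a joint would pass 70% of its speed; a pose out of reach is approached as far as the arm can. A call with a gripper value outside its range is refused whole. The fingers move at their own pace and stop on an object; "squeeze" is the grip in N (left out, the last holds). Time passes only in rows, so rows that repeat a pose let the fingers close. It gives the time, the measured TCP pose, the force and the opening at its end, in the units of the state.
- bot.get_obs(): the state, without advancing time (a new reading comes with each control period).
- bot.camera(name): name is "scene" or "top"; returns a dict with "pixels" (420x560x3 uint8, red, green, blue), "intrinsics" (3x3 intrinsics, pixels), "view" (4x4, takes a point from world to camera coordinates). Camera axes: x right, y down, z forward; pixel columns grow to the right and rows downward; lengths in m; the calibration is good to about 2 mm. A picture is of the moment at which its call begins. There is no depth.
- bot.job_done(): hands the job in, once; it reports no verdict.
The state is a dict: "time": time; "q": joint angles; "qd": joint speeds; "joint_efforts": joint torques, N m; "ee_pos": TCP position; "tcp_rot": TCP orientation; "wrist_force": force on the tool from outside, world axes, zero at the start; "torque": the same for the moment, N m; "opening": finger opening in m.
Only numpy, scipy, OpenCV 4.12 (cv2) and the standard library are available. Lean on these libraries where they do the work, as an engineer would, in place of code of your own. Each camera call takes 0.05 s, during which the arm holds its last target.

## Working session

There is one attempt and no reset: what is moved stays moved. The work goes in short steps, Python scripts to look and compute and a tool call to move; the robot and the scene stay as the last step left them, time stands still between calls to the robot, and variables do not carry over. Pictures are saved under pics/ and viewed, and the job is handed in when it is done.

Besides the shell and the picture viewer there is one more tool, called after "Request:" by a JSON object that holds its "fn" and its "kwargs", one argument or row to a line. send_rows: Moves the arm, as the interface text tells. Its arguments: {"type":"object","properties":{"targets":{"type":"array","items":{"type":"array","items":{"type":"number"}}},"squeeze":{"type":"number"}},"required":["targets"]}

```bash
mkdir -p pics; ls; python3 - <<'E'
from workcell import bot
import cv2,numpy as np
print(bot.get_obs())
for n in ("scene","top"):
    c=bot.camera(n); cv2.imwrite(f"pics/{n}0.png",c["pixels"][:,:,::-1]); print(n,c["intrinsics"].tolist(),np.round(c["view"],4).tolist())
    np.savez(f"{n}0.npz",**c)
E
```

```text
pics
{'time': 0.0, 'q': array([7.27081006e+01, 5.01013461e+00, 1.00328941e+01, 9.50996922e+01,
       2.38429374e-03, 9.00003162e+01]), 'qd': array([ 0.05575148, -0.02847905, -0.07885139, -0.05668473, -0.06543231,
        0.01526011]), 'joint_efforts': array([ 1.75344197e-03, -5.20396471e+01,  4.64795065e+01,  1.65233226e-02,
        3.04572359e-05,  9.17871432e-06]), 'ee_pos': array([0.16339895, 0.5249149 , 0.23057837]), 'tcp_rot': array([-1.79997616e+02,  7.69327944e-02,  7.27077844e+01]), 'wrist_force': array([0.2176125 , 0.23658008, 0.39733243]), 'torque': array([-0.07008453, -0.05036597, -0.06377886]), 'opening': 0.0856014385788832}
scene [[542.9935748382845, 0.0, 281.93524300594123], [0.0, 542.9935748382845, 208.91667135140437], [0.0, 0.0, 1.0]] [[-0.6623, 0.7493, 0.0052, 0.3377], [0.4509, 0.4041, -0.7958, -0.1791], [-0.5984, -0.5247, -0.6055, 1.6466], [0.0, 0.0, 0.0, 1.0]]
top [[480.17925514558675, 0.0, 291.0213977717733], [0.0, 480.17925514558675, 210.48615012008563], [0.0, 0.0, 1.0]] [[-0.0057, -1.0, 0.0015, 0.017], [-0.9958, 0.0055, -0.0911, 0.5051], [0.0911, -0.002, -0.9958, 1.5241], [0.0, 0.0, 0.0, 1.0]]
```

View pics/scene0.png

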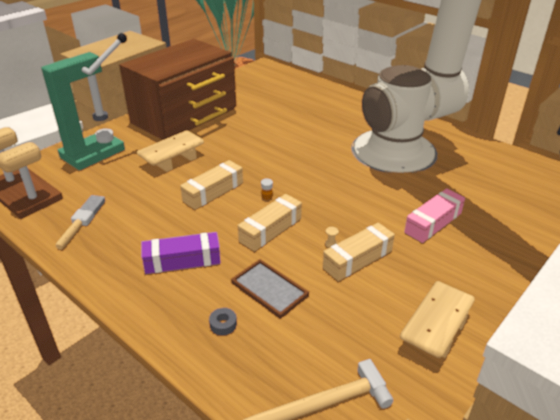

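View pics/top0.png

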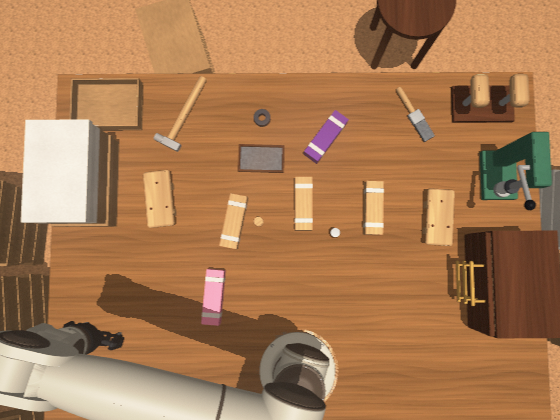

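The top view shows three pale boxes with white bands at about (233,221), (303,204) and (374,208). The purple one (326,136) and the pink one (213,297) are look-alikes to leave alone. The tray is at (261,158), the spool at (258,221) and the gluepot at (335,232). I'll enlarge and measure these.

```bash
cat > h.py <<'E'
import numpy as np,cv2
def load(n): return dict(np.load(n))
def back(c,uv,z):
    K,V=c["intrinsics"],c["view"];R,t=V[:3,:3],V[:3,3]
    o=-R.T@t; d=R.T@np.linalg.solve(K,[uv[0],uv[1],1.]); return o+d*(z-o[2])/d[2]
def proj(c,p):
    q=c["view"][:3,:3]@np.asarray(p)+c["view"][:3,3]; q=c["intrinsics"]@q; return q[:2]/q[2]
E
python3 - <<'E'
from h import *
c=load("top0.npz"); im=c["pixels"][:,:,::-1]
print("cam",-c["view"][:3,:3].T@c["view"][:3,3])
cr=im[120:280,200:400]; cv2.imwrite("pics/crop0.png",cv2.resize(cr,None,fx=4,fy=4,interpolation=cv2.INTER_CUBIC)[:600])
hsv=cv2.cvtColor(cr,cv2.COLOR_BGR2HSV)
for p in [(233,221),(303,204),(374,208),(303,184),(280,190),(350,190),(261,158),(258,221)]: print(p,hsv[p[1]-120,p[0]-200],im[p[1],p[0]])
E
```

```text
cam [0.36418923 0.01722647 1.56380262]
(233, 221) [ 16 122 236] [123 185 236]
(303, 204) [ 17 118 239] [128 192 239]
(374, 208) [ 18 120 240] [127 193 240]
(303, 184) [ 19  23 245] [223 237 245]
(280, 190) [ 14 152 186] [ 75 125 186]
(350, 190) [ 13 153 178] [ 71 119 178]
(261, 158) [ 11  43 141] [117 126 141]
(258, 221) [ 17 117 239] [129 191 239]
```

View pics/crop0.png

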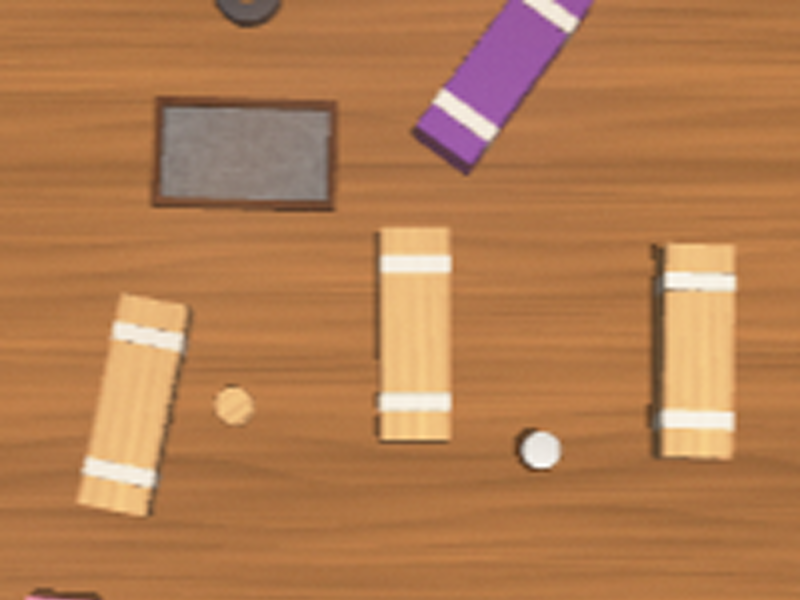

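The crop confirms the three pale wood boxes, with crop centres near (133,405), (414,335) and (697,350). The spool, gluepot cap and tray are also visible. Next I measure them.

```bash
python3 - <<'E'
from h import *
c=load("top0.npz"); im=c["pixels"]
s=load("scene0.npz")
m=(im.max(2)>212).astype(np.uint8); m[:170]=0; m[262:]=0; m[:,:200]=0; m[:,400:]=0
n,l,st,ce=cv2.connectedComponentsWithStats(m)
ann=s["pixels"][:,:,::-1].copy()
for i in range(1,n):
    if st[i,4]<40: continue
    pts=np.argwhere(l==i)[:,::-1].astype(float)
    big=st[i,4]>500
    z=.05 if big else (.042 if ce[i][0]<280 else .05)
    w=np.array([back(c,p,z)[:2] for p in pts],np.float32)
    r=cv2.minAreaRect(w*1000)
    ctr=w.mean(0)
    d=np.linalg.eigh(np.cov(w.T))[1][:,1]; d*=np.sign(d[0])
    print(st[i,4],ce[i].round(1),"mean",ctr.round(4),"rect",np.round(r[0],1),np.round(r[1],1),"yaw",np.degrees(np.arctan2(d[1],d[0])).round(2), r[2])
    if big:
        n_=np.array([-d[1],d[0]])
        for zz in (.05,0):
          P=[proj(s,[*(ctr+a*.085*d+b*.027*n_),zz]) for a,b in((1,1),(1,-1),(-1,-1),(-1,1))]
          cv2.polylines(ann,[np.int32(np.round(np.array(P)*8))],True,(0,0,255),1,cv2.LINE_AA,3)
cr=im[140:176,232:292]
corn=[(238.7,144.5),(284,145.3),(283.3,172.3),(238,171.3)]
w=np.array([back(c,p,.014) for p in corn]);print(w.round(3).tolist(),w.mean(0))
for p in w: cv2.circle(ann,tuple(np.int32(proj(s,p))),2,(255,0,0),-1)
cv2.imwrite("pics/ann0.png",cv2.resize(ann[150:330,160:420],None,fx=3,fy=3))
E
```

```text
875 [303.6 203.1] mean [ 0.526  -0.0258] rect [526.8 -25.6] [ 54.1 165.8] yaw -0.04 89.6296615600586
882 [374.6 207.3] mean [ 0.5117 -0.2508] rect [ 511.6 -250.4] [ 53.8 168.9] yaw -2.51 88.67243194580078
890 [232.6 220.8] mean [0.4713 0.199 ] rect [471.9 198.4] [ 54.8 169.2] yaw -11.48 78.5809097290039
62 [258.  220.8] mean [0.471  0.1191] rect [470.5 119.2] [25.4 25.5] yaw 14.68 89.67959594726562
58 [335.  232.2] mean [ 0.4332 -0.1242] rect [ 432.3 -124.1] [24.4 24.6] yaw 6.94 44.46243667602539
[[0.724, 0.185, 0.014], [0.721, 0.036, 0.014], [0.631, 0.039, 0.014], [0.635, 0.186, 0.014]] [0.6780493  0.11141156 0.014     ]
```

View pics/ann0.png

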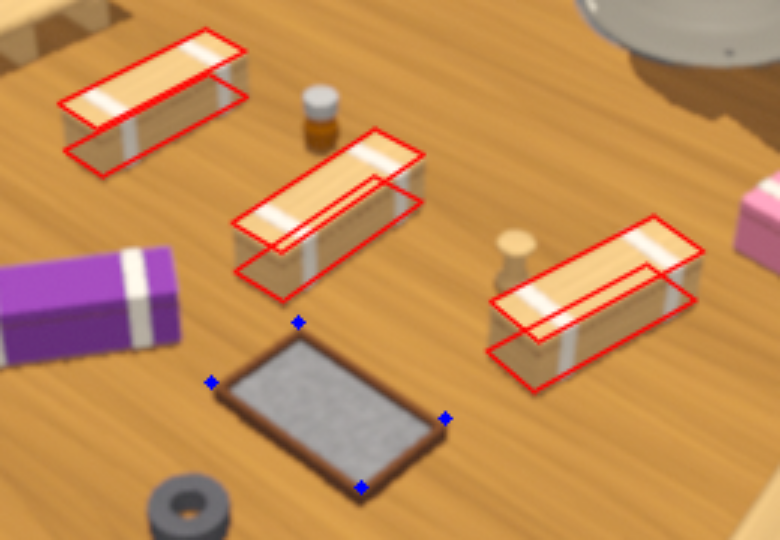

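Request:
{"fn": "send_rows", "kwargs": {
  "targets": [
    [0,12,-13,-4,0.3],
    [0,37,-39,-14,0.7],
    [0,74,-78,-28,1.4],
    [0,114,-121,-42,2.2],
    [0,154,-163,-55,3],
    [0,194,-206,-70,3.7],
    [0,234,-248,-84,4.5],
    [0,271,-287,-97,5.1],
    [0,296,-313,-106,5.6],
    [0,308,-326,-110,5.8]
  ],
  "squeeze": 60
}}

```text
time: 1.35
ee_pos: [0.472, 0.1968, 0.1204]
tcp_rot: [-179.9, 0.0, 78.4]
wrist_force: [0.2, -0.1, -0.6]
opening: 0.0855
```

```bash
cat > st.py <<'E'
from workcell import bot
import numpy as np
np.set_printoptions(suppress=True,precision=4)
o=bot.get_obs()
for k in ("time","q","ee_pos","tcp_rot","wrist_force","torque","opening"): print(k,o[k])
E
python3 st.py
```

```text
time 1.35
q [22.636  -0.9917 -8.3217 82.7411 -0.0092 34.2494]
ee_pos [0.472  0.1968 0.1204]
tcp_rot [-179.9464    0.0475   78.3866]
wrist_force [ 0.2113 -0.0853 -0.5933]
torque [-0.0384 -0.0245  0.0472]
opening 0.085482030930232
```

Request:
{"fn": "send_rows", "kwargs": {
  "targets": [
    [0.15,0,0,-8,0],
    [0.15,0,0,-30,0],
    [0.15,0,0,-60,0],
    [0.15,0,0,-90,0],
    [0.15,0,0,-108,0],
    [0.15,0,0,-114,0],
    [0.15,0,0,-114,0]
  ],
  "squeeze": 60
}}

```text
time: 2.22
ee_pos: [0.4715, 0.1995, 0.0077]
tcp_rot: [180.0, -0.0, 78.5]
wrist_force: [-0.0, -1.0, 0.7]
opening: 0.0724
```

Request:
{"fn": "send_rows", "kwargs": {
  "targets": [
    [1,0,0,0,0],
    [1,0,0,0,0],
    [1,0,0,0,0],
    [1,0,0,0,0],
    [1,0,0,0,0],
    [1,0,0,0,0]
  ],
  "squeeze": 60
}}

```text
time: 2.98
ee_pos: [0.4723, 0.1996, 0.0086]
tcp_rot: [179.9, -0.1, 78.5]
wrist_force: [-0.0, 0.5, 6.5]
opening: 0.0534
```

```bash
python3 st.py; python3 - <<'E'
from workcell import bot
import cv2
c=bot.camera("scene"); cv2.imwrite("pics/s1.png",cv2.resize(c["pixels"][150:330,260:460,::-1],None,fx=3,fy=3))
E
```

```text
time 2.975
q [ 22.8985   1.5658 -18.2668  70.0412   0.0131  34.3909]
ee_pos [0.4723 0.1996 0.0086]
tcp_rot [179.9032  -0.0821  78.5076]
wrist_force [-0.0008  0.4514  6.4968]
torque [0.0592 0.2349 0.0038]
opening 0.05342056000394507
```

View pics/s1.png

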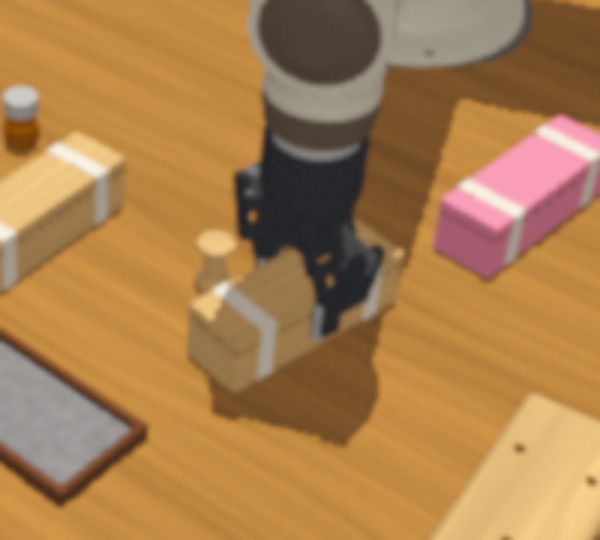

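The box is gripped: the opening reads 53.4 mm. Next I lift it and take a baseline reading.

Request:
{"fn": "send_rows", "kwargs": {
  "targets": [
    [1,0,0,10,0],
    [1,0,0,35,0],
    [1,0,0,70,0],
    [1,0,0,105,0],
    [1,0,0,120,0],
    [1,0,0,120,0],
    [1,0,0,120,0]
  ]
}}

```text
time: 3.9
ee_pos: [0.4709, 0.1989, 0.1257]
tcp_rot: [-179.9, 0.1, 78.5]
wrist_force: [-0.6, 0.4, -4.6]
opening: 0.0533
```

```bash
cat > samp.py <<'E'
import sys,numpy as np
from workcell import bot
yaw=np.radians(float(sys.argv[1])); n=int(sys.argv[2])
u=np.array([np.cos(yaw),np.sin(yaw),0]); v=np.array([-np.sin(yaw),np.cos(yaw),0])
A=[]
for i in range(n+1):
    o=bot.get_obs(); f,t=o["wrist_force"],o["torque"]
    A.append([o["time"],f@u,f@v,f[2],t@u,t@v,t[2]])
    if i<n: bot.camera("top")
A=np.array(A); print("t, f_long, f_lat, fz, m_long, m_LAT, mz"); print(A.round(3)); print("mean",A[:,1:].mean(0).round(3),"sd",A[:,1:].std(0).round(3))
E
python3 samp.py -11.5 8
```

```text
t, f_long, f_lat, fz, m_long, m_LAT, mz
[[ 3.900e+00 -6.180e-01  2.610e-01 -4.572e+00 -2.000e-02 -3.900e-02
  -1.000e-02]
 [ 3.950e+00  2.000e-03  7.130e-01 -3.455e+00  5.000e-02 -1.000e-03
  -6.200e-02]
 [ 4.000e+00 -9.000e-03 -3.040e-01 -2.937e+00 -2.000e-02 -2.500e-02
   1.400e-02]
 [ 4.050e+00 -1.750e-01  5.000e-01 -3.494e+00 -5.000e-02 -7.300e-02
   7.000e-03]
 [ 4.100e+00  1.270e-01 -9.500e-02 -3.238e+00  1.100e-02  2.400e-02
   6.000e-03]
 [ 4.150e+00 -1.450e-01 -2.930e-01 -3.743e+00  3.300e-02 -5.600e-02
  -9.000e-03]
 [ 4.200e+00  1.120e+00  5.600e-01 -2.860e+00 -4.000e-02 -2.400e-02
  -3.600e-02]
 [ 4.250e+00  8.560e-01 -4.200e-02 -2.834e+00  1.300e-02  4.000e-03
   2.700e-02]
 [ 4.300e+00  6.900e-02  4.010e-01 -3.168e+00  3.100e-02 -1.200e-02
   4.500e-02]]
mean [ 1.360e-01  1.890e-01 -3.367e+00  1.000e-03 -2.200e-02 -2.000e-03] sd [0.503 0.36  0.516 0.033 0.029 0.03 ]
```

Request:
{"fn": "send_rows", "kwargs": {
  "targets": [
    [1,55,-11,0,0],
    [1,0,0,0,0],
    [1,-55,11,0,0],
    [1,0,0,0,0],
    [1,55,-11,0,0],
    [1,0,0,0,0],
    [1,-55,11,0,0],
    [1,0,0,0,0],
    [1,55,-11,0,0]
  ]
}}

```text
time: 5.42
ee_pos: [0.5269, 0.1886, 0.1285]
tcp_rot: [179.9, -0.1, 78.6]
wrist_force: [1.0, 0.7, -2.5]
opening: 0.0535
```

```bash
python3 samp.py -11.5 10
```

```text
t, f_long, f_lat, fz, m_long, m_LAT, mz
[[ 5.425e+00  8.790e-01  9.030e-01 -2.452e+00  9.900e-02 -4.800e-02
  -8.000e-03]
 [ 5.475e+00 -1.428e+00 -5.088e+00 -3.484e+00 -4.100e-01  1.510e-01
   2.400e-02]
 [ 5.525e+00 -1.566e+00 -2.160e-01 -4.135e+00 -2.400e-02  9.100e-02
   8.000e-03]
 [ 5.575e+00 -5.460e-01 -3.800e-01 -3.637e+00 -2.000e-03  1.800e-02
  -3.000e-03]
 [ 5.625e+00 -5.170e-01  1.400e-01 -2.736e+00 -2.000e-02 -2.400e-02
  -4.000e-03]
 [ 5.675e+00  3.240e-01 -3.170e-01 -3.639e+00  5.400e-02  2.900e-02
  -2.000e-03]
 [ 5.725e+00 -1.660e-01  8.840e-01 -3.367e+00 -3.400e-02  4.500e-02
   2.000e-03]
 [ 5.775e+00 -4.140e-01 -4.930e-01 -3.294e+00 -3.000e-03 -3.700e-02
  -4.500e-02]
 [ 5.825e+00 -8.290e-01  8.900e-02 -3.388e+00  1.100e-02 -4.800e-02
   3.900e-02]
 [ 5.875e+00 -2.120e-01  3.970e-01 -2.201e+00  2.700e-02  6.000e-03
   7.000e-03]
 [ 5.925e+00 -4.860e-01  3.170e-01 -3.504e+00 -4.400e-02  4.600e-02
  -1.100e-02]]
mean [-4.510e-01 -3.420e-01 -3.258e+00 -3.100e-02  2.100e-02  1.000e-03] sd [0.665 1.567 0.543 0.126 0.059 0.02 ]
```

Request:
{"fn": "send_rows", "kwargs": {
  "targets": [
    [1,-55,11,0,0],
    [1,-110,22,0,0]
  ]
}}

```text
time: 6.18
ee_pos: [0.4149, 0.2103, 0.1271]
tcp_rot: [-180.0, -0.0, 78.5]
wrist_force: [-0.9, 0.9, -1.9]
opening: 0.0534
```

```bash
python3 samp.py -11.5 10
```

```text
t, f_long, f_lat, fz, m_long, m_LAT, mz
[[ 6.175e+00 -1.060e+00  6.710e-01 -1.877e+00  5.000e-02  2.000e-03
  -6.000e-03]
 [ 6.225e+00  4.370e-01  3.977e+00 -2.030e+00  2.960e-01 -8.800e-02
   1.000e-02]
 [ 6.275e+00  8.370e-01  3.110e-01 -3.073e+00  4.800e-02 -6.200e-02
   1.600e-02]
 [ 6.325e+00  3.110e-01 -3.000e-03 -3.031e+00 -2.600e-02 -2.700e-02
  -3.600e-02]
 [ 6.375e+00 -1.370e-01  4.230e-01 -3.294e+00  2.500e-02 -2.500e-02
   2.600e-02]
 [ 6.425e+00  5.390e-01 -2.580e-01 -3.196e+00  1.700e-02 -3.200e-02
  -1.400e-02]
 [ 6.475e+00 -6.200e-01  4.550e-01 -2.935e+00 -2.500e-02 -1.000e-03
   9.000e-03]
 [ 6.525e+00 -3.600e-01 -1.600e-02 -3.050e+00 -2.100e-02 -4.300e-02
   5.000e-03]
 [ 6.575e+00 -8.800e-02 -3.450e-01 -3.971e+00  1.200e-02 -2.600e-02
  -9.000e-03]
 [ 6.625e+00 -1.040e-01  2.480e-01 -3.434e+00 -1.100e-02 -1.000e-03
  -2.600e-02]
 [ 6.675e+00 -9.450e-01 -7.080e-01 -2.853e+00 -3.000e-02 -2.900e-02
   2.700e-02]]
mean [-0.108  0.432 -2.977  0.031 -0.03   0.   ] sd [0.581 1.185 0.563 0.089 0.026 0.02 ]
```

The left box shows no moment shift: a bell at either end would give about ±0.1 N·m. Back it goes.

Request:
{"fn": "send_rows", "kwargs": {
  "targets": [
    [1,25,-5,0,0],
    [1,50,-10,0,0],
    [1,55,-11,-15,0],
    [1,55,-11,-50,0],
    [1,55,-11,-85,0],
    [1,55,-11,-108,0],
    [1,55,-11,-116,0],
    [1,55,-11,-119,0],
    [1,55,-11,-119,0],
    [1,55,-11,-119,0]
  ]
}}

```text
time: 7.92
ee_pos: [0.4719, 0.1994, 0.0089]
tcp_rot: [179.9, -0.0, 78.5]
wrist_force: [0.6, -0.6, -3.8]
opening: 0.0535
```

Request:
{"fn": "send_rows", "kwargs": {
  "targets": [
    [0.15,0,0,0,0],
    [0.15,0,0,0,0],
    [0.15,0,0,0,0],
    [0.15,0,0,20,0],
    [0.15,0,0,60,0],
    [0.15,0,0,100,0],
    [0.15,0,0,120,0]
  ]
}}

```text
time: 8.8
ee_pos: [0.4722, 0.1994, 0.1308]
tcp_rot: [179.9, -0.1, 78.5]
wrist_force: [-0.4, -0.3, -0.1]
opening: 0.0724
```

```bash
python3 - <<'E'
from workcell import bot
import cv2
c=bot.camera("scene"); cv2.imwrite("pics/s2.png",cv2.resize(c["pixels"][150:330,200:460,::-1],None,fx=3,fy=3))
E
```

```text
(no output)
```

View pics/s2.png

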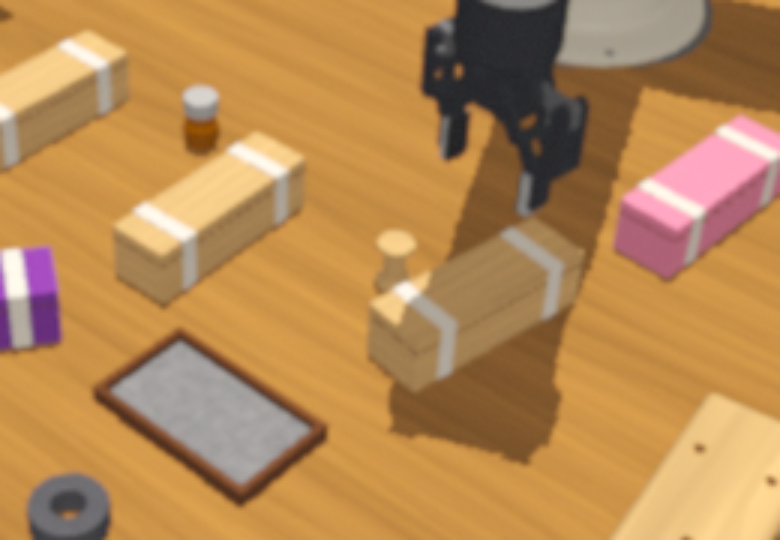

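The left box is back upright at its place, with the spool still standing. Now the middle box, at (0.5265, -0.0257) with a yaw of about 0.

Request:
{"fn": "send_rows", "kwargs": {
  "targets": [
    [0.15,3,-10,0,0.5],
    [0.15,10,-40,0,2],
    [0.15,20,-85,0,4],
    [0.15,31,-130,0,6.5],
    [0.15,42,-175,0,9],
    [0.15,51,-210,0,10.8],
    [0.15,55,-225,0,11.4],
    [0.15,55,-225,-5,11.4]
  ]
}}

```text
time: 9.85
ee_pos: [0.5261, -0.0272, 0.1218]
tcp_rot: [-179.9, 0.0, 89.8]
wrist_force: [-0.5, 0.0, -0.6]
opening: 0.0726
```

Request:
{"fn": "send_rows", "kwargs": {
  "targets": [
    [0.15,0,0,-25,0],
    [0.15,0,0,-60,0],
    [0.15,0,0,-95,0],
    [0.15,0,0,-112,0],
    [0.15,0,0,-116,0],
    [0.15,0,0,-116,0],
    [1,0,0,-116,0],
    [1,0,0,-116,0],
    [1,0,0,-116,0],
    [1,0,0,-116,0]
  ]
}}

```text
time: 11.1
ee_pos: [0.5274, -0.0257, 0.0088]
tcp_rot: [179.9, -0.0, 89.9]
wrist_force: [-0.1, 1.8, 6.1]
opening: 0.0533
```

Request:
{"fn": "send_rows", "kwargs": {
  "targets": [
    [1,0,0,0,0],
    [1,0,0,10,0],
    [1,0,0,35,0],
    [1,0,0,70,0],
    [1,0,0,105,0],
    [1,0,0,120,0],
    [1,0,0,120,0]
  ]
}}

```text
time: 11.98
ee_pos: [0.5269, -0.0259, 0.1278]
tcp_rot: [179.9, 0.0, 89.9]
wrist_force: [-0.8, 0.9, -4.1]
opening: 0.0534
```

```bash
python3 samp.py 0 6; python3 st.py | sed -n 2p;  python3 - <<'E'
from workcell import bot
import cv2
c=bot.camera("scene"); cv2.imwrite("pics/s3.png",cv2.resize(c["pixels"][100:330,160:420,::-1],None,fx=2,fy=2))
E
```

```text
t, f_long, f_lat, fz, m_long, m_LAT, mz
[[ 1.1975e+01 -7.6900e-01  9.4100e-01 -4.1130e+00  0.0000e+00 -3.8000e-02
  -1.4000e-02]
 [ 1.2025e+01  4.5700e-01 -5.8900e-01 -5.1180e+00 -3.3000e-02 -6.4000e-02
   3.5000e-02]
 [ 1.2075e+01 -9.3000e-02  3.8200e-01 -3.9790e+00 -1.3000e-02  9.0000e-03
  -1.0000e-03]
 [ 1.2125e+01 -1.4900e-01  7.1600e-01 -3.3010e+00  2.5000e-02  2.8000e-02
   9.0000e-03]
 [ 1.2175e+01 -7.1800e-01  4.5500e-01 -2.7990e+00 -2.1000e-02  1.9000e-02
  -0.0000e+00]
 [ 1.2225e+01  3.5500e-01  3.3700e-01 -3.5230e+00  5.6000e-02 -2.8000e-02
   6.8000e-02]
 [ 1.2275e+01  3.2200e-01  8.0000e-03 -3.3860e+00 -5.1000e-02  1.9000e-02
   3.4000e-02]]
mean [-0.085  0.321 -3.745 -0.005 -0.008  0.019] sd [0.467 0.461 0.691 0.033 0.033 0.026]
q [-2.8128  1.0817 -5.6165 83.4121 -0.0018 -2.7204]
```

View pics/s3.png

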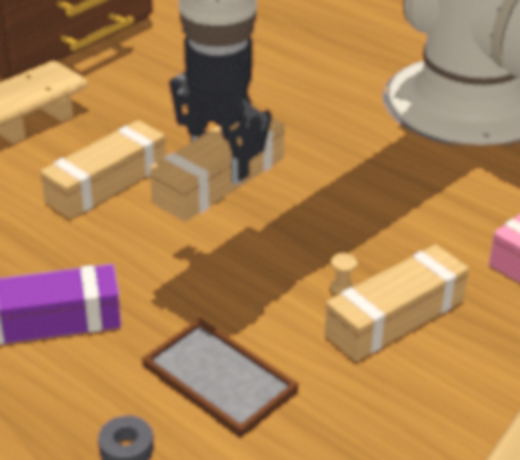

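The middle box is in the air and level, and the left one stands in its place. Now I shake it along x in the same way.

Request:
{"fn": "send_rows", "kwargs": {
  "targets": [
    [1,55,0,0,0],
    [1,0,0,0,0],
    [1,-55,0,0,0],
    [1,0,0,0,0],
    [1,55,0,0,0],
    [1,0,0,0,0],
    [1,-55,0,0,0],
    [1,0,0,0,0],
    [1,55,0,0,0]
  ]
}}

```text
time: 13.45
ee_pos: [0.5814, -0.0258, 0.1287]
tcp_rot: [179.8, 0.0, 89.9]
wrist_force: [0.6, -1.3, -0.9]
opening: 0.0536
```

```bash
python3 samp.py 0 10
```

```text
t, f_long, f_lat, fz, m_long, m_LAT, mz
[[ 1.345e+01  5.940e-01 -1.321e+00 -9.060e-01 -3.800e-02 -1.170e-01
  -4.200e-02]
 [ 1.350e+01 -1.565e+00 -2.660e-01 -4.272e+00  6.700e-02  2.460e-01
  -5.500e-02]
 [ 1.355e+01 -1.864e+00  3.900e-02 -4.245e+00 -4.200e-02  7.300e-02
  -1.300e-02]
 [ 1.360e+01 -3.930e-01  3.460e-01 -3.489e+00 -8.000e-03  5.300e-02
  -1.500e-02]
 [ 1.365e+01 -8.250e-01  2.460e-01 -4.408e+00 -4.000e-03  4.800e-02
  -6.000e-03]
 [ 1.370e+01 -5.770e-01 -6.930e-01 -2.952e+00 -3.400e-02  3.500e-02
   3.200e-02]
 [ 1.375e+01 -1.960e-01 -6.220e-01 -2.833e+00  1.800e-02 -5.000e-03
  -3.000e-03]
 [ 1.380e+01 -9.620e-01 -4.390e-01 -4.127e+00  1.200e-02 -4.400e-02
  -9.000e-03]
 [ 1.385e+01  1.020e-01 -8.400e-02 -3.663e+00  3.000e-03  2.800e-02
  -1.400e-02]
 [ 1.390e+01 -2.160e-01 -6.790e-01 -3.000e+00 -3.100e-02 -1.000e-03
   2.300e-02]
 [ 1.395e+01  3.740e-01  6.100e-02 -3.496e+00 -2.000e-03 -5.000e-03
   3.000e-03]]
mean [-0.503 -0.31  -3.399 -0.005  0.028 -0.009] sd [0.728 0.474 0.954 0.03  0.085 0.024]
```

Request:
{"fn": "send_rows", "kwargs": {
  "targets": [
    [1,-55,0,0,0],
    [1,-110,0,0,0]
  ]
}}

```text
time: 14.2
ee_pos: [0.4699, -0.0258, 0.127]
tcp_rot: [-180.0, 0.0, 89.9]
wrist_force: [0.4, -0.0, -3.0]
opening: 0.0532
```

```bash
python3 samp.py 0 10
```

```text
t, f_long, f_lat, fz, m_long, m_LAT, mz
[[ 1.420e+01  4.210e-01 -1.800e-02 -2.998e+00  5.000e-03  2.200e-02
  -3.000e-02]
 [ 1.425e+01 -2.900e-02 -2.620e-01 -3.334e+00 -3.200e-02 -2.200e-02
   3.500e-02]
 [ 1.430e+01  1.730e-01  1.460e-01 -3.858e+00  4.100e-02 -2.600e-02
   3.000e-02]
 [ 1.435e+01  5.440e-01  4.300e-02 -2.712e+00 -8.000e-03 -3.300e-02
   2.000e-03]
 [ 1.440e+01  5.080e-01 -3.570e-01 -2.669e+00 -5.000e-03 -1.900e-02
  -5.200e-02]
 [ 1.445e+01  6.600e-01 -7.290e-01 -2.522e+00 -3.900e-02  2.000e-03
  -2.000e-03]
 [ 1.450e+01  4.100e-02 -3.210e-01 -3.912e+00 -2.000e-03 -1.200e-02
   3.000e-03]
 [ 1.455e+01  7.200e-01  6.720e-01 -3.957e+00 -2.300e-02  4.000e-03
  -3.200e-02]
 [ 1.460e+01 -8.010e-01  9.110e-01 -4.094e+00  3.100e-02 -2.200e-02
  -2.800e-02]
 [ 1.465e+01  7.500e-02 -1.070e-01 -4.157e+00  9.200e-02  3.700e-02
  -1.600e-02]
 [ 1.470e+01  2.900e-02  4.700e-02 -3.553e+00 -2.600e-02 -1.700e-02
  -1.100e-02]]
mean [ 2.130e-01  2.000e-03 -3.433e+00  3.000e-03 -8.000e-03 -9.000e-03] sd [0.412 0.442 0.587 0.037 0.021 0.025]
```

The middle box shows no shift either. I put it back and go to the right one.

Request:
{"fn": "send_rows", "kwargs": {
  "targets": [
    [1,25,0,0,0],
    [1,50,0,0,0],
    [1,55,0,-15,0],
    [1,55,0,-50,0],
    [1,55,0,-85,0],
    [1,55,0,-108,0],
    [1,55,0,-117,0],
    [1,55,0,-120,0],
    [1,55,0,-120,0],
    [1,55,0,-120,0]
  ]
}}

```text
time: 15.95
ee_pos: [0.5262, -0.0258, 0.0087]
tcp_rot: [180.0, -0.0, 89.9]
wrist_force: [-6.1, 0.3, 8.2]
opening: 0.0529
```

Request:
{"fn": "send_rows", "kwargs": {
  "targets": [
    [0.15,0,0,0,0],
    [0.15,0,0,0,0],
    [0.15,0,0,0,0],
    [0.15,0,0,20,0],
    [0.15,0,0,60,0],
    [0.15,0,0,100,0],
    [0.15,0,0,120,0]
  ]
}}

```text
time: 16.82
ee_pos: [0.5272, -0.0259, 0.1297]
tcp_rot: [179.8, 0.0, 89.9]
wrist_force: [0.8, -0.3, 0.0]
opening: 0.0728
```

Request:
{"fn": "send_rows", "kwargs": {
  "targets": [
    [0.15,-1,-10,0,-0.1],
    [0.15,-3,-40,0,-0.4],
    [0.15,-6,-85,0,-0.9],
    [0.15,-9,-130,0,-1.4],
    [0.15,-12,-175,0,-1.9],
    [0.15,-14,-210,0,-2.3],
    [0.15,-15,-225,0,-2.4],
    [0.15,-15,-225,0,-2.4]
  ]
}}

```text
time: 17.82
ee_pos: [0.5109, -0.2514, 0.1262]
tcp_rot: [-179.9, -0.0, 87.4]
wrist_force: [0.6, -0.4, 0.1]
opening: 0.0729
```

```bash
python3 st.py;  python3 - <<'E'
from workcell import bot
import cv2
c=bot.camera("scene"); cv2.imwrite("pics/s4.png",cv2.resize(c["pixels"][100:330,160:420,::-1],None,fx=2,fy=2))
E
```

```text
time 17.825
q [-26.1993   6.8987   0.5381  83.7307   0.0058 -23.626 ]
ee_pos [ 0.5109 -0.2514  0.1262]
tcp_rot [-179.9187   -0.0419   87.4266]
wrist_force [ 0.5828 -0.3638  0.062 ]
torque [ 0.0101 -0.0622 -0.003 ]
opening 0.072882495013077
```

View pics/s4.png

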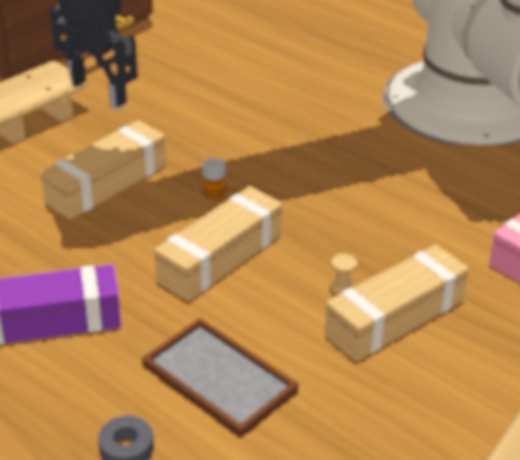

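The middle box stands back in its place and the gripper is over the right box.

Request:
{"fn": "send_rows", "kwargs": {
  "targets": [
    [0.15,0,0,-25,0],
    [0.15,0,0,-60,0],
    [0.15,0,0,-97,0],
    [0.15,0,0,-115,0],
    [0.15,0,0,-120,0],
    [0.15,0,0,-120,0],
    [1,0,0,-120,0],
    [1,0,0,-120,0],
    [1,0,0,-120,0],
    [1,0,0,-120,0]
  ]
}}

```text
time: 19.12
ee_pos: [0.5124, -0.2511, 0.009]
tcp_rot: [179.9, 0.0, 87.5]
wrist_force: [0.2, 1.4, 6.8]
opening: 0.0535
```

Request:
{"fn": "send_rows", "kwargs": {
  "targets": [
    [1,0,0,0,0],
    [1,0,0,10,0],
    [1,0,0,35,0],
    [1,0,0,70,0],
    [1,0,0,105,0],
    [1,0,0,120,0],
    [1,0,0,120,0]
  ]
}}

```text
time: 20.0
ee_pos: [0.5118, -0.2511, 0.1279]
tcp_rot: [179.9, 0.0, 87.5]
wrist_force: [0.2, 0.2, -4.0]
opening: 0.0537
```

```bash
python3 samp.py -2.5 6; python3 - <<'E'
from workcell import bot
import cv2
c=bot.camera("scene"); cv2.imwrite("pics/s5.png",cv2.resize(c["pixels"][100:330,160:420,::-1],None,fx=2,fy=2))
E
```

```text
t, f_long, f_lat, fz, m_long, m_LAT, mz
[[ 2.000e+01  1.430e-01  2.470e-01 -3.955e+00 -2.700e-02 -2.400e-02
   1.900e-02]
 [ 2.005e+01 -4.030e-01  5.180e-01 -4.076e+00 -3.800e-02 -2.300e-02
   1.200e-02]
 [ 2.010e+01 -6.020e-01  1.340e-01 -3.267e+00  9.000e-03 -9.000e-03
   1.300e-02]
 [ 2.015e+01 -1.730e-01  3.500e-02 -4.498e+00  3.800e-02  2.900e-02
  -6.100e-02]
 [ 2.020e+01  4.540e-01  2.770e-01 -3.379e+00 -1.000e-03 -7.000e-03
   2.400e-02]
 [ 2.025e+01  1.670e-01  6.860e-01 -2.766e+00  3.700e-02  7.000e-03
   4.000e-02]
 [ 2.030e+01 -6.130e-01 -6.150e-01 -2.494e+00  5.000e-03  5.600e-02
  -1.100e-02]]
mean [-1.470e-01  1.830e-01 -3.491e+00  3.000e-03  4.000e-03  5.000e-03] sd [0.384 0.385 0.671 0.027 0.027 0.03 ]
```

View pics/s5.png

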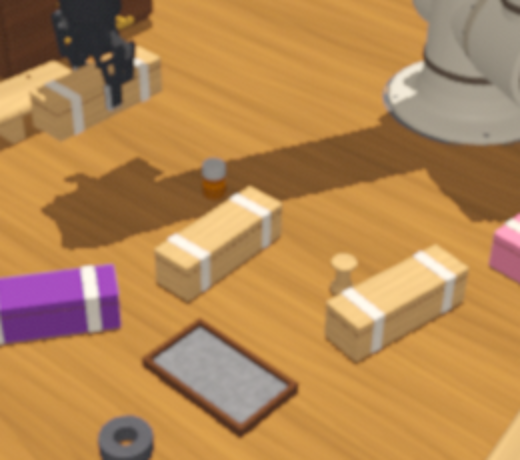

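Request:
{"fn": "send_rows", "kwargs": {
  "targets": [
    [1,55,-2.4,0,0],
    [1,0,0,0,0],
    [1,-55,2.4,0,0],
    [1,0,0,0,0],
    [1,55,-2.4,0,0],
    [1,0,0,0,0],
    [1,-55,2.4,0,0],
    [1,0,0,0,0],
    [1,55,-2.4,0,0]
  ]
}}

```text
time: 21.48
ee_pos: [0.5664, -0.2533, 0.1283]
tcp_rot: [179.9, 0.0, 87.4]
wrist_force: [0.3, -1.2, -1.8]
opening: 0.0534
```

```bash
python3 samp.py -2.5 10
```

```text
t, f_long, f_lat, fz, m_long, m_LAT, mz
[[ 2.1475e+01  3.7200e-01 -1.1850e+00 -1.7810e+00 -6.7000e-02 -1.2900e-01
  -3.0000e-02]
 [ 2.1525e+01 -2.9980e+00  3.3450e+00 -4.2280e+00  2.3000e-01  1.8800e-01
  -9.0000e-03]
 [ 2.1575e+01 -2.2930e+00  3.3400e-01 -4.4280e+00  3.1000e-02  6.3000e-02
  -5.5000e-02]
 [ 2.1625e+01 -1.0880e+00  2.2400e-01 -3.1200e+00 -8.0000e-03 -4.9000e-02
   1.8000e-02]
 [ 2.1675e+01  4.0000e-03  1.9000e-01 -3.6270e+00 -1.2000e-02 -8.2000e-02
   4.0000e-03]
 [ 2.1725e+01 -1.4400e+00  1.0300e-01 -3.3600e+00 -1.2000e-02 -6.3000e-02
  -5.0000e-03]
 [ 2.1775e+01 -2.5700e-01 -6.3000e-02 -2.7930e+00 -2.2000e-02 -1.1200e-01
  -5.0000e-03]
 [ 2.1825e+01 -8.4000e-02 -1.1700e-01 -3.2750e+00  1.3000e-02 -5.2000e-02
  -4.4000e-02]
 [ 2.1875e+01  4.2700e-01  1.2700e-01 -3.9650e+00 -1.1000e-02 -6.4000e-02
   5.0000e-03]
 [ 2.1925e+01 -2.0800e-01 -6.3700e-01 -2.5790e+00  2.1000e-02 -7.5000e-02
   1.3000e-02]
 [ 2.1975e+01 -4.2800e-01 -8.0000e-01 -3.7800e+00 -4.6000e-02 -9.9000e-02
   4.8000e-02]]
mean [-0.727  0.138 -3.358  0.011 -0.043 -0.005] sd [1.058 1.115 0.738 0.074 0.087 0.028]
```

Request:
{"fn": "send_rows", "kwargs": {
  "targets": [
    [1,-55,2.4,0,0],
    [1,-110,4.8,0,0]
  ]
}}

```text
time: 22.22
ee_pos: [0.4549, -0.2483, 0.127]
tcp_rot: [-180.0, 0.0, 87.5]
wrist_force: [-0.5, -0.2, -1.8]
opening: 0.0533
```

```bash
python3 samp.py -2.5 10
```

```text
t, f_long, f_lat, fz, m_long, m_LAT, mz
[[ 2.2225e+01 -5.3200e-01 -1.8600e-01 -1.8050e+00 -3.0000e-02  3.6000e-02
   2.3000e-02]
 [ 2.2275e+01  5.1200e-01 -1.9820e+00 -1.7440e+00 -2.6700e-01 -4.8000e-02
   7.0000e-03]
 [ 2.2325e+01 -7.0000e-02  9.2000e-02 -3.1010e+00 -5.6000e-02 -2.2000e-02
  -3.0000e-03]
 [ 2.2375e+01 -6.0200e-01 -7.5800e-01 -3.7900e+00  3.8000e-02 -5.7000e-02
   2.1000e-02]
 [ 2.2425e+01  3.3000e-01 -2.8100e-01 -3.4650e+00 -6.6000e-02 -5.1000e-02
  -1.8000e-02]
 [ 2.2475e+01  2.8500e-01 -1.5000e-02 -3.7100e+00  1.6000e-02 -3.9000e-02
   2.1000e-02]
 [ 2.2525e+01  1.0620e+00  1.2650e+00 -3.2460e+00  3.3000e-02  2.0000e-03
  -9.0000e-03]
 [ 2.2575e+01  1.1000e-02  1.2200e-01 -2.2430e+00  5.0000e-02 -1.5000e-02
  -3.8000e-02]
 [ 2.2625e+01  3.7900e-01 -1.5200e-01 -4.1740e+00 -2.6000e-02 -2.3000e-02
  -1.2000e-02]
 [ 2.2675e+01  1.4500e-01  7.4100e-01 -3.0210e+00  3.5000e-02 -7.6000e-02
   3.5000e-02]
 [ 2.2725e+01 -3.7200e-01  5.8100e-01 -3.1760e+00  1.3000e-02 -2.9000e-02
  -2.4000e-02]]
mean [ 0.104 -0.052 -3.043 -0.024 -0.029  0.   ] sd [0.468 0.804 0.762 0.086 0.029 0.022]
```

The moment on the right box shifted: about -0.075 N·m, then about -0.03, against 0.00 at rest. That suggests the ball moved, so I'll run more strokes to be sure.

Request:
{"fn": "send_rows", "kwargs": {
  "targets": [
    [1,55,-2.4,0,0],
    [1,110,-4.8,0,0]
  ]
}}

```text
time: 22.98
ee_pos: [0.5682, -0.2534, 0.1274]
tcp_rot: [180.0, 0.0, 87.5]
wrist_force: [0.1, -1.7, -1.9]
opening: 0.0533
```

```bash
python3 samp.py -2.5 12 | cut -c1-200 | tr -s ' ' | tail -28
```

```text
t, f_long, f_lat, fz, m_long, m_LAT, mz
[[ 2.2975e+01 2.0200e-01 -1.7270e+00 -1.8600e+00 -3.2000e-02 -1.0500e-01
 1.3000e-02]
 [ 2.3025e+01 -3.0680e+00 3.6510e+00 -4.3740e+00 2.6600e-01 1.6500e-01
 -8.3000e-02]
 [ 2.3075e+01 -9.8300e-01 1.6310e+00 -4.3920e+00 2.8000e-02 5.8000e-02
 -7.1000e-02]
 [ 2.3125e+01 -3.8400e-01 1.9600e-01 -3.0510e+00 3.5000e-02 3.2000e-02
 2.6000e-02]
 [ 2.3175e+01 -4.2600e-01 -1.3570e+00 -2.5870e+00 -3.0000e-03 -7.5000e-02
 3.1000e-02]
 [ 2.3225e+01 -1.7900e-01 -1.2500e-01 -3.7500e+00 -1.9000e-02 -4.4000e-02
 1.7000e-02]
 [ 2.3275e+01 -7.3800e-01 -5.1700e-01 -3.0520e+00 -2.5000e-02 3.5000e-02
 3.7000e-02]
 [ 2.3325e+01 -2.9900e-01 -2.2000e-01 -2.7000e+00 1.5000e-02 1.9000e-02
 2.8000e-02]
 [ 2.3375e+01 -6.5600e-01 -8.2900e-01 -3.5970e+00 5.4000e-02 1.4000e-02
 5.8000e-02]
 [ 2.3425e+01 4.7000e-02 -6.9400e-01 -3.4140e+00 -6.0000e-03 8.7000e-02
 2.4000e-02]
 [ 2.3475e+01 3.7600e-01 3.3200e-01 -3.0150e+00 1.3000e-02 2.5000e-02
 3.3000e-02]
 [ 2.3525e+01 -2.0000e-02 -6.9400e-01 -4.2970e+00 2.3000e-02 4.5000e-02
 -4.5000e-02]
 [ 2.3575e+01 1.1000e-02 4.4500e-01 -3.5610e+00 2.3000e-02 -1.6000e-02
 1.1000e-02]]
mean [-0.47 0.007 -3.358 0.029 0.018 0.006] sd [0.837 1.334 0.724 0.073 0.067 0.042]
```

Request:
{"fn": "send_rows", "kwargs": {
  "targets": [
    [1,-10,0.4,0,0],
    [1,-30,1.3,0,0],
    [1,-60,2.6,0,0],
    [1,-110,4.8,0,0]
  ]
}}

```text
time: 24.08
ee_pos: [0.4553, -0.2483, 0.1271]
tcp_rot: [180.0, 0.0, 87.5]
wrist_force: [-0.6, -0.4, -3.1]
opening: 0.0536
```

```bash
python3 samp.py -2.5 12| tr -s ' '
```

```text
t, f_long, f_lat, fz, m_long, m_LAT, mz
[[ 2.4075e+01 -5.9700e-01 -4.0500e-01 -3.1100e+00 -2.3000e-02 8.0000e-02
 -3.3000e-02]
 [ 2.4125e+01 6.4200e-01 -3.0320e+00 -3.1270e+00 -2.4500e-01 -6.2000e-02
 -2.9000e-02]
 [ 2.4175e+01 1.5500e-01 2.7000e-02 -2.6950e+00 -2.3000e-02 -2.2000e-02
 0.0000e+00]
 [ 2.4225e+01 5.6000e-02 1.2700e-01 -3.1710e+00 -1.2000e-02 -1.9000e-02
 -3.0000e-03]
 [ 2.4275e+01 7.8000e-02 -3.0500e-01 -3.2730e+00 -2.4000e-02 7.8000e-02
 5.0000e-02]
 [ 2.4325e+01 2.7000e-01 1.7400e-01 -3.0690e+00 -5.3000e-02 3.0000e-03
 9.0000e-03]
 [ 2.4375e+01 1.1800e-01 9.1900e-01 -4.2860e+00 2.5000e-02 2.3000e-02
 -3.7000e-02]
 [ 2.4425e+01 -1.8100e-01 -1.8800e-01 -3.2810e+00 -6.0000e-03 -8.0000e-03
 -1.1000e-02]
 [ 2.4475e+01 -9.3500e-01 3.2500e-01 -3.1800e+00 1.7000e-02 -5.5000e-02
 -8.0000e-03]
 [ 2.4525e+01 -2.3800e-01 4.0000e-01 -3.7090e+00 1.1000e-02 -1.9000e-02
 -6.0000e-03]
 [ 2.4575e+01 -1.2800e-01 -2.5000e-01 -3.2040e+00 -3.0000e-03 -6.3000e-02
 -3.2000e-02]
 [ 2.4625e+01 -2.0100e-01 1.6200e-01 -3.7200e+00 -2.8000e-02 -6.1000e-02
 -1.9000e-02]
 [ 2.4675e+01 -4.4700e-01 5.2200e-01 -3.4400e+00 2.0000e-02 -4.0000e-03
 1.0000e-03]]
mean [-0.108 -0.117 -3.328 -0.026 -0.01 -0.009] sd [0.388 0.913 0.377 0.067 0.046 0.022]
```

Request:
{"fn": "send_rows", "kwargs": {
  "targets": [
    [1,50,-2.2,0,0],
    [1,105,-4.6,0,0],
    [1,150,-6.5,0,0],
    [1,95,-4.1,0,0],
    [1,40,-1.7,0,0]
  ]
}}

```text
time: 25.3
ee_pos: [0.4964, -0.25, 0.1239]
tcp_rot: [-179.7, -0.1, 87.6]
wrist_force: [-0.9, -0.8, -0.9]
opening: 0.0536
```

```bash
python3 samp.py -2.5 14| tr -s ' '
```

```text
t, f_long, f_lat, fz, m_long, m_LAT, mz
[[ 2.530e+01 -8.440e-01 -8.770e-01 -9.250e-01 -1.000e-03 2.000e-02
 -2.200e-02]
 [ 2.535e+01 -4.200e-02 -2.911e+00 -2.527e+00 -2.190e-01 9.000e-03
 -3.000e-03]
 [ 2.540e+01 8.100e-01 -8.200e-02 -2.183e+00 -1.000e-02 2.000e-03
 -4.200e-02]
 [ 2.545e+01 9.140e-01 7.310e-01 -2.476e+00 -7.400e-02 -2.000e-02
 -1.700e-02]
 [ 2.550e+01 3.810e-01 -5.440e-01 -2.855e+00 1.700e-02 -1.000e-03
 -1.400e-02]
 [ 2.555e+01 -1.211e+00 6.450e-01 -2.433e+00 1.400e-02 -1.000e-03
 -4.000e-02]
 [ 2.560e+01 1.000e+00 -7.120e-01 -3.465e+00 4.300e-02 -6.000e-03
 -4.800e-02]
 [ 2.565e+01 2.290e-01 4.420e-01 -3.650e+00 8.000e-03 -8.000e-03
 1.300e-02]
 [ 2.570e+01 5.890e-01 4.240e-01 -3.154e+00 -5.400e-02 -7.600e-02
 -2.100e-02]
 [ 2.575e+01 -6.690e-01 -8.000e-02 -4.701e+00 -1.400e-02 -9.000e-03
 3.000e-03]
 [ 2.580e+01 -3.880e-01 -4.300e-01 -4.014e+00 -5.400e-02 -3.800e-02
 -2.700e-02]
 [ 2.585e+01 2.850e-01 9.800e-02 -3.344e+00 -7.800e-02 -2.200e-02
 4.200e-02]
 [ 2.590e+01 5.580e-01 1.030e-01 -3.322e+00 4.300e-02 -2.800e-02
 2.300e-02]
 [ 2.595e+01 1.750e-01 1.410e-01 -3.997e+00 -5.000e-03 -5.000e-02
 -1.500e-02]
 [ 2.600e+01 -4.910e-01 2.420e-01 -3.348e+00 2.500e-02 -1.100e-01
 -4.800e-02]]
mean [ 0.086 -0.187 -3.093 -0.024 -0.022 -0.014] sd [0.651 0.862 0.88 0.064 0.033 0.025]
```

```bash
python3 - <<'E'
from workcell import bot
import numpy as np
m=[]
for i in range(30):
    o=bot.get_obs(); m.append(o["torque"][1]); bot.camera("top")
m=np.array(m); print(o["time"],m.reshape(6,5).mean(1).round(3), m.std())
E
```

```text
27.45 [-0.056 -0.055 -0.058 -0.04  -0.062 -0.053] 0.03304248300473477
```

The moment has settled at -0.054 N·m ± 0.006, against 0.00 at lift. The mass inside has moved, so the right box is the rattler. I put it back in its place first, then pick it up again.

Request:
{"fn": "send_rows", "kwargs": {
  "targets": [
    [1,8,-0.4,0,0],
    [1,15,-0.7,-5,0],
    [1,15,-0.7,-25,0],
    [1,15,-0.7,-55,0],
    [1,15,-0.7,-88,0],
    [1,15,-0.7,-109,0],
    [1,15,-0.7,-117,0],
    [1,15,-0.7,-120,0],
    [1,15,-0.7,-120,0],
    [1,15,-0.7,-120,0]
  ]
}}

```text
time: 28.75
ee_pos: [0.512, -0.2508, 0.0089]
tcp_rot: [179.9, 0.0, 87.5]
wrist_force: [-4.6, 1.6, 6.6]
opening: 0.0533
```

Request:
{"fn": "send_rows", "kwargs": {
  "targets": [
    [0.15,0,0,0,0],
    [0.15,0,0,0,0],
    [0.15,0,0,0,0],
    [0.15,0,0,25,0],
    [0.15,0,0,65,0],
    [0.15,0,0,95,0],
    [0.15,0,0,100,0],
    [0.15,0,0,100,0]
  ]
}}

```text
time: 29.75
ee_pos: [0.5114, -0.2508, 0.1068]
tcp_rot: [-180.0, -0.0, 87.5]
wrist_force: [-0.2, -0.5, -0.7]
opening: 0.0722
```

```bash
python3 st.py;  python3 - <<'E'
from workcell import bot
import cv2,numpy as np
c=bot.camera("scene"); cv2.imwrite("pics/s6.png",cv2.resize(c["pixels"][100:330,140:420,::-1],None,fx=2,fy=2))
a=np.load("scene0.npz")["pixels"]
cv2.imwrite("pics/s6b.png",cv2.resize(a[100:330,140:420,::-1],None,fx=2,fy=2))
# tray centre by both cams
E
```

```text
time 29.75
q [-26.1254   7.0139  -1.4752  81.5248   0.0017 -23.6342]
ee_pos [ 0.5114 -0.2508  0.1068]
tcp_rot [-179.9879   -0.0071   87.5089]
wrist_force [-0.2388 -0.4791 -0.7395]
torque [-0.0403  0.0045 -0.0069]
opening 0.0722308051278826
```

View pics/s6.png

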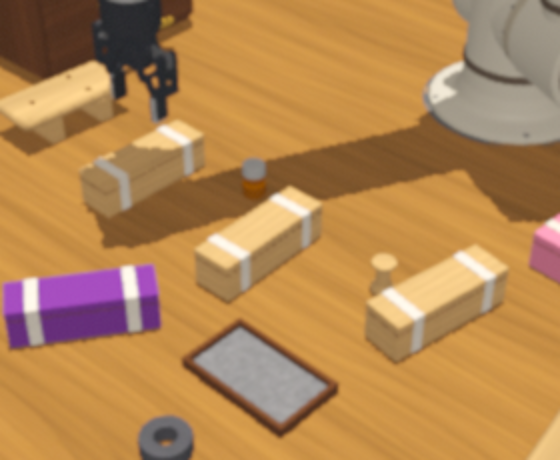

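View pics/s6b.png

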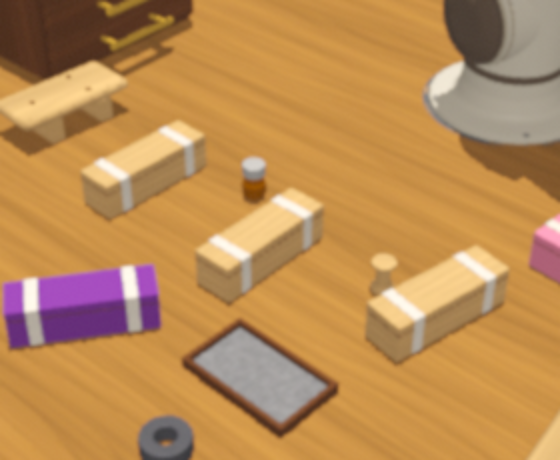

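All three boxes are back where they were, and the bystanders match the first picture. Next I check the tray centre with both cameras.

```bash
python3 - <<'E'
from h import *
s=load("scene0.npz");t=load("top0.npz")
for z in(0.007,.014):
  w=np.array([back(s,p,z) for p in [(260,260.5),(231.5,280.5),(308.5,293.5),(280.5,316.5)]]);print(w.round(3).tolist(),w.mean(0))
  w=np.array([back(t,p,z) for p in [(238.7,144.5),(284,145.3),(283.3,172.3),(238,171.3)]]);print(w.mean(0))
im=t["pixels"][140:180,230:295].astype(int)
g=((im.max(2)-im.min(2))<45).astype(np.uint8)
n,l,stt,ce=cv2.connectedComponentsWithStats(g);i=1+stt[1:,4].argmax();print(stt[i],ce[i]+[230,140],back(t,ce[i]+[230,140],.004))
im=s["pixels"][250:325,220:320].astype(int)
g=((im.max(2)-im.min(2))<45).astype(np.uint8)
n,l,stt,ce=cv2.connectedComponentsWithStats(g);i=1+stt[1:,4].argmax();print(stt[i],ce[i]+[220,250],back(s,ce[i]+[220,250],.004))
E
```

```text
[[0.633, 0.042, 0.007], [0.722, 0.04, 0.007], [0.64, 0.19, 0.007], [0.728, 0.188, 0.007]] [0.6805761  0.11512381 0.007     ]
[0.67946692 0.11183697 0.007     ]
[[0.639, 0.047, 0.014], [0.726, 0.045, 0.014], [0.645, 0.194, 0.014], [0.732, 0.193, 0.014]] [0.68561797 0.11982673 0.014     ]
[0.6780493  0.11141156 0.014     ]
[ 10   6  43  24 964] [260.67738589 157.74896266] [0.68197233 0.11308389 0.004     ]
[  17   13   67   49 1611] [269.87523277 286.38795779] [0.67682863 0.11249553 0.004     ]
```

Request:
{"fn": "send_rows", "kwargs": {
  "targets": [
    [0.15,0,0,-25,0],
    [0.15,0,0,-60,0],
    [0.15,0,0,-90,0],
    [0.15,0,0,-100,0],
    [0.15,0,0,-100,0],
    [1,0,0,-100,0],
    [1,0,0,-100,0],
    [1,0,0,-100,0],
    [1,0,0,-100,0],
    [1,0,0,-100,0]
  ],
  "squeeze": 60
}}

```text
time: 31.05
ee_pos: [0.5123, -0.2512, 0.0087]
tcp_rot: [179.9, 0.0, 87.5]
wrist_force: [-0.3, 1.2, 6.4]
opening: 0.0536
```

Request:
{"fn": "send_rows", "kwargs": {
  "targets": [
    [1,0,0,5,0],
    [1,0,0,20,0],
    [1,0,0,50,0],
    [1,0,0,85,0],
    [1,0,0,115,0],
    [1,0,0,135,0],
    [1,0,0,140,0],
    [1,0,0,140,0]
  ]
}}

```text
time: 32.05
ee_pos: [0.5114, -0.2508, 0.1472]
tcp_rot: [-180.0, -0.0, 87.5]
wrist_force: [0.2, -0.0, -3.6]
opening: 0.0534
```

Request:
{"fn": "send_rows", "kwargs": {
  "targets": [
    [1,3,6,0,0],
    [1,10,20,0,0],
    [1,20,42,0,0],
    [1,32,68,0,0],
    [1,45,96,0,0],
    [1,58,125,0,0],
    [1,72,154,0,0],
    [1,85,183,0,0],
    [1,98,212,0,0],
    [1,111,240,0,0]
  ]
}}

```text
time: 33.3
ee_pos: [0.6227, -0.0086, 0.1467]
tcp_rot: [-180.0, -0.0, 87.6]
wrist_force: [-0.2, -0.1, -4.1]
opening: 0.0532
```

Request:
{"fn": "send_rows", "kwargs": {
  "targets": [
    [1,13,28,0,0],
    [1,25,54,0,0],
    [1,36,77,0,0],
    [1,45,97,0,0],
    [1,51,111,0,0],
    [1,55,119,0,0],
    [1,57,123,0,0],
    [1,57.5,124,0,0],
    [1,57.5,124,0,0],
    [1,57.5,124,0,0]
  ]
}}

```text
time: 34.55
ee_pos: [0.6799, 0.1127, 0.1474]
tcp_rot: [180.0, 0.0, 87.5]
wrist_force: [0.5, 0.1, -3.5]
opening: 0.0534
```

```bash
python3 st.py;  python3 - <<'E'
from workcell import bot
import cv2,numpy as np
for n in("scene","top"):
  c=bot.camera(n); cv2.imwrite(f"pics/{n}7.png",c["pixels"][:,:,::-1]); np.savez(n+"7.npz",**c)
E
```

```text
time 34.55
q [ 9.412  23.8887 23.5022 89.6099 -0.0033 11.9342]
ee_pos [0.6799 0.1127 0.1474]
tcp_rot [179.9958   0.0025  87.4778]
wrist_force [ 0.5188  0.0812 -3.5386]
torque [ 0.0609 -0.053  -0.0146]
opening 0.053363541155717696
```

View pics/scene7.png

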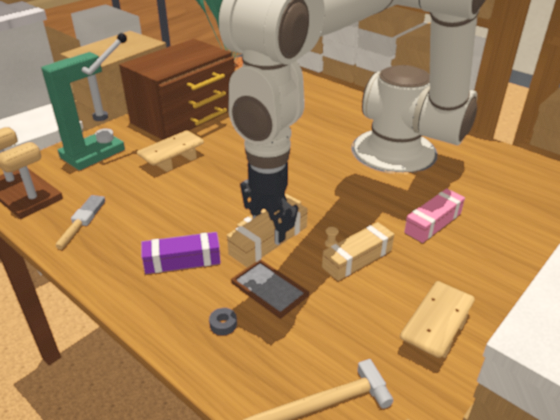

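View pics/top7.png

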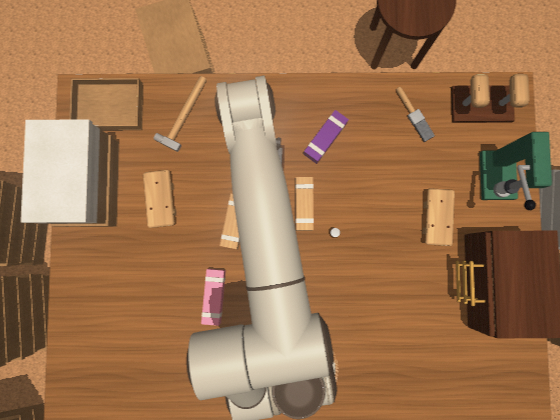

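The scene view shows the held box at about (268,230), in front of the hidden middle box, with its shadow on the tray. I'll check that it is level with an overlay and check that it is still, then hand in.

```bash
python3 - <<'E'
from h import *
s=load("scene7.npz"); im=s["pixels"][:,:,::-1].copy()
a=np.radians(-2.5);d=np.array([np.cos(a),np.sin(a)]);n_=np.array([-d[1],d[0]]);ctr=np.array([.680,.1127])
for z in(.14,.19):
  P=[proj(s,[*(ctr+i*.085*d+j*.027*n_),z]) for i,j in((1,1),(1,-1),(-1,-1),(-1,1))]
  cv2.polylines(im,[np.int32(np.array(P)*8)],True,(0,0,255),1,cv2.LINE_AA,3)
cv2.imwrite("pics/ov7.png",cv2.resize(im[160:320,190:350],None,fx=3.7,fy=3.7))
E
python3 samp.py -2.5 10 | tail -2; python3 st.py
```

```text
-8.000e-03]]
mean [-1.200e-02  1.700e-01 -3.242e+00  1.000e-03 -4.400e-02  2.000e-03] sd [0.476 0.463 0.347 0.031 0.027 0.021]
time 35.15
q [ 9.4482 23.916  23.5238 89.6069 -0.0022 11.9367]
ee_pos [0.68   0.1131 0.1473]
tcp_rot [179.9986   0.002   87.5115]
wrist_force [ 0.9685  0.2648 -3.3086]
torque [-0.0144 -0.0427 -0.0082]
opening 0.053747141225144485
```

View pics/ov7.png

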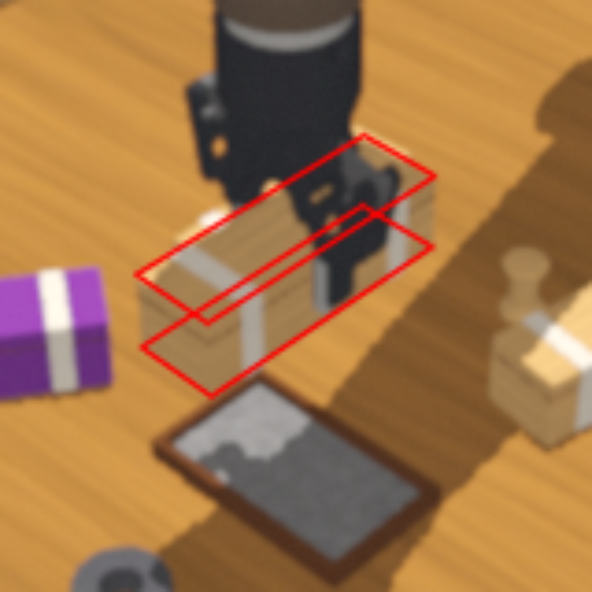

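The overlay for a level box centred at (0.680, 0.113, 0.165) fits the picture, and the box is still. Handing in.

```bash
python3 -c "
from workcell import bot
print(bot.job_done())"
```

```text
the job is handed in; nothing more can be done
None
```

I lifted, shook and put back the left, middle and right boxes in that order, and the right box is the one that rattles. I then picked it up again and handed the job in at about 35 s, still holding it above the tray.

- **Which box:** The left and middle boxes showed no change in wrist moment beyond about 0.02 N·m after shaking. In the right box the resting moment moved between about -0.08 and +0.03 N·m, so something inside it had shifted. I inferred this from averaged readings with noise of about 0.03 N·m. I never saw a clear knock in the force readings, and the moment did not follow the strokes in a simple pattern.
- **Put back:** After all three shakes, the scene picture showed the boxes, spool, gluepot and nearby look-alikes where they were in the first picture, by eye. The final pictures showed both clogs and the two look-alikes in place. The spool and left box were partly hidden by the arm in the top view, and the middle box was hidden behind the held one in the scene view.
- **Final hold:** The box centre is at about (0.680, 0.113, 0.165), so its underside is about 14 cm above the table. It was still, and level to within what the overlay can show. The wrist force was about 3 N and the jaw opening 53.5 mm.
- **Tray centre:** The two cameras disagreed by about 3 to 5 mm on the tray's middle, so I used the value between them.

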